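Put the hand tools back in their foam inlays

TASK

Clear the bench at the end of the lead job: put the screwdriver, the side cutters, the marker and the tweezers away, each in the foam inlay whose cut-out has its outline, lying flat and fully down in the pocket. Set each one down rather than dropping it, and leave the multimeter and the solder reel where they are.

Things in the scene. Friction and masses are not known exactly. Their poses are not given: they have to be found in the camera images.
- screwdriver: small cross-point screwdriver, orange handle, thin steel shank, 23 x 171 x 26 mm, lying on the bench. Origin: middle of its length, underside; y along it, z up; handle (16 to 23 mm wide, 22 to 26 high) at y -5 to +83 mm, blade tip at y -86 mm. Its weight is in the handle: grip it there, at about y +24 mm
- side_cutters: side cutters, red dipped handles, 148 x 47 x 12 mm, lying flat, rigid. Origin: middle of their length, underside; x along them, jaws towards +x, handle ends at x -74 mm, pivot at x +38 mm (head 20 mm wide); z up. Grip across both handles where they bulge widest (47 mm), at x -22 mm
- marker: black paint marker, 18 x 134 x 17 mm, lying flat; it does not roll. Origin: middle of its length, underside; y along it, z up; 13 to 18 mm wide where it is gripped
- tweezers: steel tweezers, 117 x 8 x 10 mm, closed and rigid. Origin: middle of their length, underside; x along them, z up
- bay_screwdriver: black foam inlay 206 x 78 mm, yellow backing, fixed. Origin: middle of its underside, 3 mm above bench; x lengthwise. Pocket floor 5 mm, foam top 17 mm above it; a finger channel as deep crosses it at x -46 to +2 mm. Cut for the screwdriver: 36 mm wide at x -95 to +14 mm for the handle, 18 mm wide at x +22 to +95 mm for the shank. The screwdriver's origin goes to x 0, y 0, blade to +x
- bay_cutters: black foam inlay 206 x 78 mm, yellow backing, fixed. Origin: middle of its underside, 3 mm above bench; x lengthwise. Pocket floor 5 mm, foam top 17 mm above it; a finger channel as deep crosses it at x -46 to +2 mm. Cut for the side cutters: 62 mm wide from x -83 mm, from the channel tapering from 58 to 36 mm at x +38 mm and 32 mm at x +83 mm. The cutters' origin goes to x 0, y 0, jaws to +x
- bay_marker: black foam inlay 206 x 78 mm, yellow backing, fixed. Origin: middle of its underside, 3 mm above bench; x lengthwise. Pocket floor 5 mm, foam top 17 mm above it; a finger channel as deep crosses it at x -46 to +2 mm. Cut for the marker: straight, 32 mm wide, x -97 to +53 mm. The marker's origin goes to x -22 mm, y 0, either way round
- bay_tweezers: black foam inlay 206 x 78 mm, yellow backing, fixed. Origin: middle of its underside, 3 mm above bench; x lengthwise. Pocket floor 5 mm, foam top 17 mm above it; a finger channel as deep crosses it at x -46 to +2 mm. Cut for the tweezers: straight, narrow, 22 mm wide, x -89 to +45 mm. Their origin goes to x -22 mm, y 0, either way round
- multimeter: yellow and black pocket multimeter, 142 x 70 x 42 mm, lying loose on the bench beside the work; origin: middle of its underside; stays where it is
- solder_reel: blue reel of solder, 54 mm across, 42 mm high, standing loose on the bench beside the multimeter; origin: middle of its underside; stays where it is

How it is judged (in metres and radians):
At the end, for the whole second after the job is handed in: Each of the four tools lies in the cut-out of its own inlay: its origin within 14 mm along and 12 mm across of the place given for it and no more than 9 mm above the pocket floor, its length within 0.2 rad of the inlay's x axis and within 0.08 rad of level; released and at rest (x of screwdriver in the frame of bay_screwdriver between -0.014 and 0.014 m and y of screwdriver in the frame of bay_screwdriver between -0.012 and 0.012 m and z of screwdriver in the frame of bay_screwdriver below 0.014 m and angle between the y axis of screwdriver and the x axis of bay_screwdriver, either way round below 0.2 rad and angle between screwdriver's own y axis and vertical between 1.49 and 1.65 rad and linear speed of each of screwdriver, side_cutters, marker, tweezers below 0.02 m/s and contact force between the fingers and screwdriver below 0.05 N and x of side_cutters in the frame of bay_cutters between -0.014 and 0.014 m and y of side_cutters in the frame of bay_cutters between -0.012 and 0.012 m and z of side_cutters in the frame of bay_cutters below 0.014 m and angle between the x axis of side_cutters and the x axis of bay_cutters, either way round below 0.2 rad and angle between side_cutters's own x axis and vertical between 1.49 and 1.65 rad and contact force between the fingers and side_cutters below 0.05 N and x of marker in the frame of bay_marker between -0.036 and -0.008 m and y of marker in the frame of bay_marker between -0.012 and 0.012 m and z of marker in the frame of bay_marker below 0.014 m and angle between the y axis of marker and the x axis of bay_marker, either way round below 0.2 rad and angle between marker's own y axis and vertical between 1.49 and 1.65 rad and contact force between the fingers and marker below 0.05 N and x of tweezers in the frame of bay_tweezers between -0.036 and -0.008 m and y of tweezers in the frame of bay_tweezers between -0.012 and 0.012 m and z of tweezers in the frame of bay_tweezers below 0.014 m and angle between the x axis of tweezers and the x axis of bay_tweezers, either way round below 0.2 rad and angle between tweezers's own x axis and vertical between 1.49 and 1.65 rad and contact force between the fingers and tweezers below 0.05 N); the robot touches nothing.
It fails at once if one of the four tools is let go in the air, more than 60 mm above the bench ((height (world z) of screwdriver above 0.06 m and contact force between the fingers and screwdriver below 0.02 N) or (height (world z) of side_cutters above 0.06 m and contact force between the fingers and side_cutters below 0.02 N) or (height (world z) of marker above 0.06 m and contact force between the fingers and marker below 0.02 N) or (height (world z) of tweezers above 0.06 m and contact force between the fingers and tweezers below 0.02 N)).
It fails at once if the multimeter is pushed more than 15 mm from its place (distance of multimeter from where it was at the start of the episode above 0.015 m).
It fails at once if the solder reel is pushed more than 15 mm from its place (distance of solder_reel from where it was at the start of the episode above 0.015 m).
It also fails if it takes over 106 s, if anything falls off the work surface, if the arm or the gripper's body presses on something with over 40 N, if the wrist force passes 120 N, or if a joint passes its speed limit or range.

ROBOT

A 7-joint arm with a two-finger parallel gripper is mounted at the origin on the work surface; the furniture and walls round the work are solid. World frame = base frame: x ahead of the robot, y to its left, z up, the work surface at z = 0. Lengths are in mm, angles in rad, forces in N, time in s.
With the tool pointing down it reaches from about 400 to 850 mm from the base axis. Payload 6.9 kg.
Tool frame: the origin (TCP) lies midway between the tips of the shut fingers; the grasp point (between the pads) lies 19 mm behind it; z points along the fingers, y is the line along which they close (so a half turn about z gives the same grasp; the last joint's range is limited). The gripper opens to 85 mm and grips with 20 to 120 N. Pads are 22 mm wide; open, the fingers measure 114 mm over their backs; the gripper's body (76 mm by 85 mm) begins 54 mm behind the grasp point. The pads swing forward as they close: fully open they stand 13 mm farther back than shut.
Start: joints at [-1.006, 0.507, -0.238, 1.5, 0.126, 1.149, -0.155], TCP at [276.811, 560.345, 231.275] pointing down, gripper open.
Joint ranges: [-3.08, 3.08], [-0.24, 2.05], [-1.43, 1.35], [0, 2.5], [-1.52, 4.66], [0.17, 1.96], [-2.89, 2.89]. Speed limits (rad/s): [2.39, 2.39, 3.14, 3.14, 3.14, 3.14, 3.14].

INTERFACE

Orientations are given as a rotation vector (axis times angle).
In Python, from cell import r gives the robot as it stands.
- The arm moves only by the tool step_arm, never from a script. Its argument "targets" is a list of rows, each a list of 3 entries, a list of its own where there are three numbers: the closure, from -1 (fully open) to 1 (shut), then the shift along the tool's x, y, z in units of 100 mm (1.0 is 100 mm), then the turn about the tool's z in units of 180 degrees (1.0 is 180 degrees). A call has 1 to 12 rows; each row is the pose to reach, as a shift and turn from the pose commanded when the call began, along the tool's axes at that moment, turning the shorter way round; what a row does not reach only later rows make up. A row lasts 1/10 s, in which the tool goes at most 50 mm and 8.59 degrees, less where a joint would pass 70% of its speed; a pose out of reach is approached as far as the arm can. A call with a number of a shift or a turn outside -1 to 1 is refused whole. A call with a gripper value outside its range is refused whole. The fingers move at their own pace and stop on an object; "squeeze" is the grip in N (left out, the last holds). Time passes only in rows, so rows that repeat a pose let the fingers close. It gives the time, the measured TCP pose, the force, the opening and the grip force at its end, in the units of the state.
- r.observe(): the state, without advancing time (a new reading comes with each control period).
- r.capture(name): name is "scene" or "top" or "wrist"; returns the picture (480x640x3 uint8, red, green, blue); there is no depth.
- r.calibration(name): a dict with "fx", "fy", "cx", "cy" (pixels), "xyz" and "attitude" of the camera in the world. Camera axes: x right, y up, looking along -z (the intrinsics and any distortion apply to the point x, -y, -z); pixel columns grow to the right and rows downward; lengths in mm; the calibration is good to about 2 mm. The wrist camera is an equidistant fisheye: a pixel r from the principal point sees the ray r / f radians off the axis. A picture is of the moment at which its call begins: read the wrist's pose just before it. calibration takes no time and is no camera call; for the wrist camera it gives the pose at the moment of the call.
- r.finish_job(): hands the job in; it is judged then, once.
The state is a dict: "t": time; "joint_positions": joint angles; "qvel": joint speeds; "tau": joint torques, N m; "position": TCP position; "tool_rot": TCP orientation; "contact_force": force on the tool from outside, world axes, zero at the start; "moment": the same for the moment, N m; "gripper_width": finger opening in mm; "finger_force": force on a finger pad.
Only numpy, scipy, OpenCV 4.12 (cv2) and the standard library are available. Lean on these libraries where they do the work, as an engineer would, in place of code of your own. Each camera call takes 0.05 s, during which the arm holds its last target. There are 200 camera calls.

## Working session

There is one attempt and no reset: what is moved stays moved. The work goes in short steps, Python scripts to look and compute and a tool call to move; the robot and the scene stay as the last step left them, time stands still between calls to the robot, and variables do not carry over. Pictures are saved under pics/ and viewed, at most 14 in all, crops included, and the job is handed in when it is done.

Besides the shell and the picture viewer there is one more tool, called as name([rows], argument=value, ...), one row to a line, values as JSON. step_arm: Moves the arm, as the interface text tells. Its arguments: {"type":"object","properties":{"targets":{"type":"array","items":{"type":"array"}},"squeeze":{"type":"number"}},"required":["targets"]}

```bash
mkdir -p pics; ls
python3 - <<'E'
from cell import r
import cv2,numpy as np
s=r.observe();print({k:np.round(v,3).tolist() for k,v in s.items()})
for n in("top","scene"):
    cv2.imwrite(f"pics/{n}0.png",r.capture(n)[:,:,::-1]);print(n,r.calibration(n))
print(r.calibration("wrist"))
E
```

```text
pics
{'t': 0.0, 'joint_positions': [-1.007, 0.508, -0.238, 1.501, 0.126, 1.149, -0.155], 'qvel': [-0.0, -0.002, -0.0, 0.0, -0.001, 0.0, 0.0], 'tau': [0.001, -62.059, -2.186, -24.965, 0.013, 0.012, 0.0], 'position': [276.646, 559.874, 230.424], 'tool_rot': [-0.714, -3.059, 0.003], 'contact_force': [0.34, 0.569, -0.21], 'moment': [0.022, 0.062, 0.009], 'finger_force': 0.0, 'gripper_width': 85.576}
top {'fx': 609.6354122587113, 'fy': 609.6354122587113, 'cx': 323.89137633160885, 'cy': 233.5681701915055, 'xyz': array([ 373.28538322,  125.34253223, 1291.80813198]), 'attitude': array([ 0.06989595, -0.08449604, -1.54731965])}
scene {'fx': 524.772224398761, 'fy': 524.772224398761, 'cx': 314.21643125612553, 'cy': 236.63848859874287, 'xyz': array([-268.20854782, -376.82674169,  912.5008951 ]), 'attitude': array([ 0.73440556, -0.3892788 , -0.947217  ])}
{'fx': 371.64829954431775, 'fy': 371.64829954431775, 'cx': 326.0233524364353, 'cy': 242.5741930835911, 'xyz': array([206.80599948, 595.68936984, 373.31941211]), 'attitude': array([-0.27591127, -0.16933718,  1.10230822])}
```

View pics/top0.png

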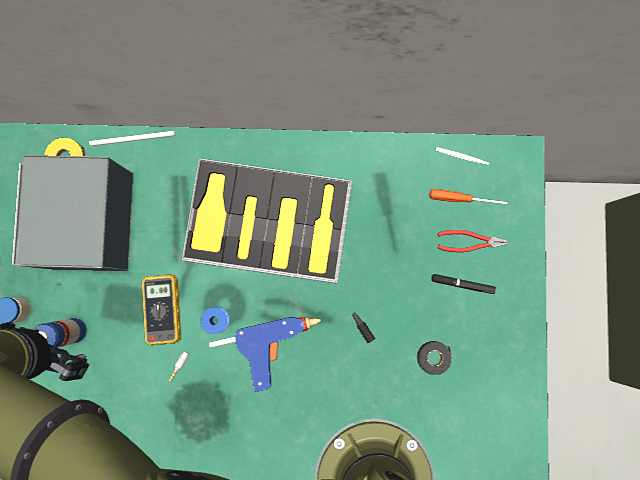

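View pics/scene0.png

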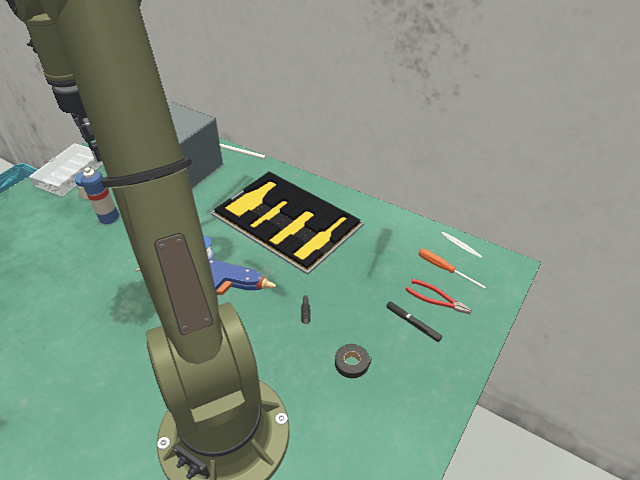

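```bash
cat > h.py <<'E'
import numpy as np,cv2
from scipy.spatial.transform import Rotation as Ro
from cell import r
def ray(c,u,v,fish=False):
    a,b=(u-c['cx'])/c['fx'],(v-c['cy'])/c['fy']
    if fish:
        th=np.hypot(a,b);k=np.tan(th)/max(th,1e-9);a,b=a*k,b*k
    return Ro.from_rotvec(c['attitude']).apply([a,-b,-1.])
def p2w(c,u,v,z,fish=False):
    d=ray(c,u,v,fish);o=c['xyz'];return (o+d*(z-o[2])/d[2])[:2]
def mask(im,k):
    h,s,v=[x.astype(int) for x in cv2.split(cv2.cvtColor(im,cv2.COLOR_RGB2HSV))]
    return {'yellow':(abs(h-28)<6)&(s>140)&(v>90),'orange':(h>4)&(h<16)&(s>150),'red':((h<5)|(h>172))&(s>120),
      'white':(s<50)&(v>190),'black':(v<60)}[k].astype(np.uint8)
def rect(c,m,z,fish=False):
    """centre, axis angle, size of the mask in the plane z (world mm)"""
    v,u=np.nonzero(m);P=np.array([p2w(c,a,b,z,fish) for a,b in zip(u,v)],np.float32)
    (x,y),_,_=R=cv2.minAreaRect(P);b=cv2.boxPoints(R);e=[b[1]-b[0],b[2]-b[1]];n=[np.linalg.norm(q) for q in e]
    l=e[int(np.argmax(n))];a=np.degrees(np.arctan2(l[1],l[0]))
    return np.round([x,y],1),round(float((a+90)%180-90),1),np.round(sorted(n),1)
def go(x,y,z,yaw):
    """shift (100 mm) and turn (180 deg) to bring TCP to x,y,z with the tool's y at yaw deg (mod 180)"""
    s=r.observe();R=Ro.from_rotvec(s['tool_rot']);d=R.inv().apply(np.array([x,y,z])-s['position'])
    ty=R.apply([0,1,0]);a=np.degrees(np.arctan2(ty[1],ty[0]));t=(a-yaw+90)%180-90
    print('at',np.round(s['position'],1),'yaw',round(a,1),'shift',np.round(d/100,3),'turn',round(t/180,4),'j7',round(s['joint_positions'][6],2))
E
python3 - <<'E'
from h import *
im=cv2.imread('pics/top0.png')[:,:,::-1].copy();c=r.calibration('top')
def reg(k,x0,y0,x1,y1,z):
    m=np.zeros((480,640),np.uint8);m[y0:y1,x0:x1]=mask(im,k)[y0:y1,x0:x1]
    print(k,(x0,y0),m.sum(),*rect(c,m,z))
for b in((190,170,228,254),(234,190,260,262),(270,194,300,272),(306,180,338,276)):reg('yellow',*b,8)
m=mask(im,'yellow');
reg('orange',425,185,475,205,12);reg('red',430,225,495,255,6);reg('white',432,144,495,168,5);reg('black',428,270,500,298,9)
for u,v,z in((507,203,12),(430,194,12),(508,242,6),(437,233,6),(375,460,0),(160,310,42),(215,320,42)):print(u,v,np.round(p2w(c,u,v,z)))
crop=np.hstack([im[150:300,180:345],im[140:300-10,425:510+80][:150]]);
cv2.imwrite('pics/c0.png',cv2.resize(crop,(800,600*150*165//(150*165)//1*375//600),interpolation=cv2.INTER_CUBIC)[:,:,::-1])
E
```

```text
yellow (190, 170) 1494 [542.  353.7] -8.2 [ 61.5 165.4]
yellow (234, 190) 314 [510.1 278. ] -6.1 [ 23.4 132.1]
yellow (270, 194) 396 [500.8 199.1] -8.0 [ 34.3 149.4]
yellow (306, 180) 763 [512.9 117.2] -6.6 [ 38.6 189.2]
orange (425, 185) 400 [ 586.9 -153.5] 84.9 [22.4 90.2]
red (430, 225) 399 [ 492.6 -182.8] -88.7 [ 44.7 111. ]
white (432, 144) 243 [ 675.6 -179.5] 75.1 [ 11.2 118.8]
black (428, 270) 177 [ 401.1 -179.2] 79.6 [ 16.3 132.3]
507 203 [ 574. -273.]
430 194 [ 590. -109.]
508 242 [ 491. -277.]
437 233 [ 507. -125.]
375 460 [36. -0.]
160 310 [334. 444.]
215 320 [316. 332.]
```

View pics/c0.png

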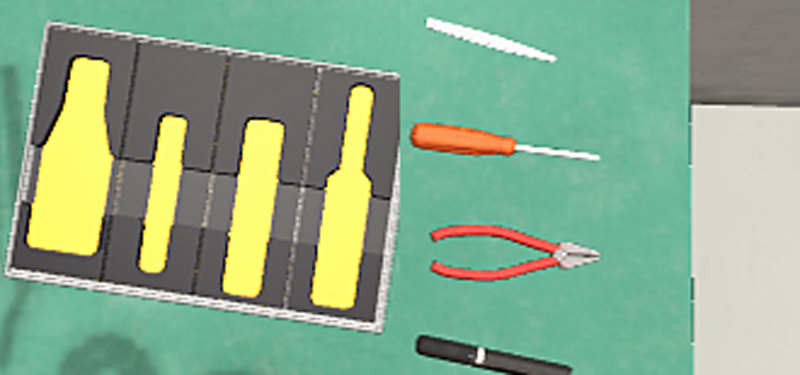

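step_arm([
  [-1,[-0.94,-0.91,0],0],
  [-1,[-0.94,-0.91,0],0],
  [-1,[-0.94,-0.91,0],0],
], squeeze=40)

```text
t: 0.4
position: [322.1, 433.3, 230.7]
tool_rot: [0.718, 3.058, -0.004]
contact_force: [0.8, 0.4, 1.1]
gripper_width: 85.3
finger_force: 0.0
```

step_arm([
  [-1,[-0.94,-0.91,0],0],
  [-1,[-0.94,-0.91,0],0],
  [-1,[-0.94,-0.91,0],0],
])

```text
t: 0.7
position: [365.7, 309.8, 231.0]
tool_rot: [0.719, 3.058, -0.003]
contact_force: [-0.0, 1.1, 0.2]
gripper_width: 85.3
finger_force: 0.0
```

step_arm([
  [-1,[-0.94,-0.91,0],0],
  [-1,[-0.94,-0.91,0],0],
  [-1,[-0.94,-0.91,0],0],
])

```text
t: 1.0
position: [409.4, 186.7, 231.1]
tool_rot: [0.72, 3.058, -0.002]
contact_force: [0.4, -0.4, 0.6]
gripper_width: 85.3
finger_force: 0.0
```

step_arm([
  [-1,[-0.94,-0.91,0],0],
  [-1,[-0.94,-0.91,0],0],
  [-1,[-0.94,-0.91,0],0],
])

```text
t: 1.3
position: [453.2, 63.5, 231.2]
tool_rot: [0.72, 3.058, -0.002]
contact_force: [0.7, 0.7, 0.4]
gripper_width: 85.7
finger_force: 0.0
```

step_arm([
  [-1,[-0.94,-0.91,0],0],
  [-1,[-0.94,-0.91,0],0],
  [-1,[-0.94,-0.91,0],0],
])

```text
t: 1.6
position: [497.1, -59.9, 231.1]
tool_rot: [0.719, 3.058, -0.002]
contact_force: [-0.1, 0.9, -0.0]
gripper_width: 85.5
finger_force: 0.0
```

step_arm([
  [-1,[-0.94,-0.91,0],0.382],
  [-1,[-0.94,-0.91,0],0.382],
  [-1,[-0.94,-0.91,0],0.382],
  [-1,[-0.94,-0.91,0],0.382],
  [-1,[-0.94,-0.91,0],0.382],
  [-1,[-0.94,-0.91,0],0.382],
  [-1,[-0.94,-0.91,0],0.382],
  [-1,[-0.94,-0.91,0],0.382],
  [-1,[-0.94,-0.91,0],0.382],
  [-1,[-0.94,-0.91,0],0.382],
])

```text
t: 2.6
position: [540.6, -178.7, 231.0]
tool_rot: [-2.312, -2.127, 0.001]
contact_force: [-1.0, 0.5, 0.2]
gripper_width: 85.3
finger_force: 0.0
```

Run:
```python
from h import *
go(585.6,-168.5,230,-5.1)
c=r.calibration('wrist');im=r.capture('wrist');np.save('w1.npy',im);import pickle;pickle.dump(c,open('w1.pkl','wb'))
cv2.imwrite('pics/w1.png',im[:,:,::-1]);print(c,r.observe()['joint_positions'])
```

```text
at [ 540.6 -178.7  231. ] yaw -4.8 shift [0.14 0.44 0.01] turn 0.0018 j7 0.34
{'fx': 371.64829954431775, 'fy': 371.64829954431775, 'cx': 326.0233524364353, 'cy': 242.5741930835911, 'xyz': array([ 546.45266752, -100.37716172,  373.79605568]), 'attitude': array([-0.30696591,  0.0131855 , -0.08355359])} [ 0.07073176  0.43164407  0.31129512  1.65557499 -0.14585316  1.07771054
  0.3408355 ]
```

View pics/w1.png

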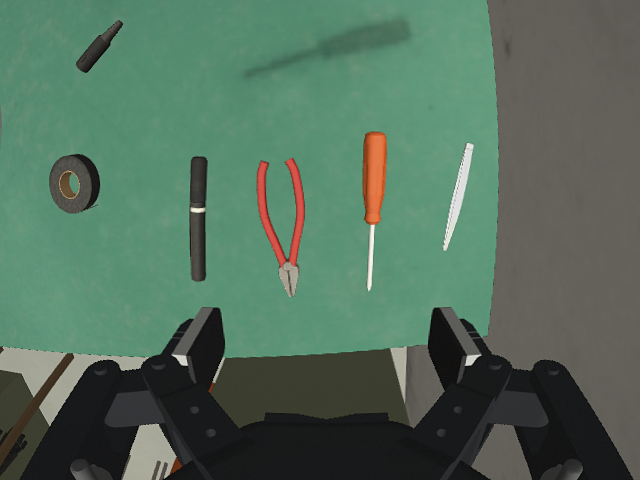

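Run:
```python
from h import *
import pickle
im=np.load('w1.npy');c=pickle.load(open('w1.pkl','rb'))
def reg(k,x0,y0,x1,y1,z):
    m=np.zeros((480,640),np.uint8);m[y0:y1,x0:x1]=mask(im,k)[y0:y1,x0:x1];print(k,m.sum(),*rect(c,m,z,1))
reg('orange',355,125,395,230,12);reg('red',250,150,312,270,6);reg('white',435,135,485,255,5);reg('black',180,145,215,288,9)
hm=(p2w(c,264,162,6,1)+p2w(c,291,159,6,1))/2;j=p2w(c,291,296,6,1)
d=j-hm;print('cutters handle ends',hm,'jaws',j,np.linalg.norm(d),np.degrees(np.arctan2(d[1],d[0])),'origin',(hm+j)/2)
# widest place of red outline
m=mask(im,'red');
for v in range(175,265,10):
    u=np.nonzero(m[v,250:312])[0]+250;a,b=p2w(c,u.min(),v,6,1),p2w(c,u.max()+1,v,6,1);print(v,np.round(a),np.round(b),round(np.linalg.norm(a-b),1))
t=p2w(c,369,290,10,1);h=p2w(c,375,132,12,1);d=h-t;print('sd',t,h,np.linalg.norm(d),np.degrees(np.arctan2(d[1],d[0])))
```

```text
orange 1831 [ 589. -153.] 84.0 [22.1 92.5]
red 1654 [ 494.2 -182.6] 89.7 [ 46.5 112.4]
white 878 [ 678.  -179.2] 76.1 [ 12.3 117.6]
black 968 [ 403.2 -180.4] 79.4 [ 17.3 135.4]
cutters handle ends [ 495.75311453 -127.53964584] jaws [ 492.99685602 -274.77474307] 147.26089371918638 -91.07245852926076 origin [ 494.37498528 -201.15719445]
175 [ 474. -140.] [ 517. -144.] 43.4
185 [ 473. -150.] [ 518. -155.] 44.6
195 [ 472. -160.] [ 518. -165.] 45.9
205 [ 472. -171.] [ 518. -175.] 46.1
215 [ 471. -181.] [ 517. -185.] 45.4
225 [ 474. -192.] [ 515. -196.] 40.5
235 [ 476. -203.] [ 511. -206.] 35.6
245 [ 480. -215.] [ 508. -217.] 28.4
255 [ 483. -226.] [ 505. -228.] 22.3
sd [ 578.43361505 -272.87581746] [ 593.19315631 -107.20438076] 166.3275954193033 84.90900344390442
```

step_arm([
  [-1,[0.145,0.45,1],0.003],
  [-1,[0.145,0.45,1],0.003],
  [-1,[0.145,0.45,1],0.003],
])

```text
t: 2.95
position: [586.0, -166.0, 126.3]
tool_rot: [-2.317, -2.112, 0.004]
contact_force: [-0.9, 0.9, -0.0]
gripper_width: 85.7
finger_force: 0.0
```

step_arm([
  [-0.6,[0,0,0.9],0],
  [-0.6,[0,0,0.9],0],
  [-0.6,[0,0,0.9],0],
  [-0.6,[0,0,0.9],0],
])

```text
t: 3.35
position: [586.8, -169.2, 42.5]
tool_rot: [-2.327, -2.111, 0.0]
contact_force: [-0.2, -0.6, 1.2]
gripper_width: 68.6
finger_force: 0.0
```

Run:
```python
from h import *
go(586.7,-168,4,-5.3)
```

```text
at [ 586.8 -169.2   42.5] yaw -5.6 shift [ 0.012 -0.002  0.385] turn -0.0015 j7 0.36
```

step_arm([
  [-0.6,[0.01,0,0.37],0],
  [-0.6,[0.01,0,0.37],0],
  [-0.6,[0.01,0,0.37],0],
  [1,[0.01,0,0.37],0],
  [1,[0.01,0,0.37],0],
  [1,[0.01,0,0.37],0],
  [1,[0.01,0,0.37],0],
  [1,[0.01,0,0.37],0],
  [1,[0.01,0,0.37],0],
  [1,[0.01,0,0.37],0],
])

```text
t: 4.35
position: [587.5, -167.7, 5.4]
tool_rot: [2.326, 2.11, 0.001]
contact_force: [-0.7, 0.5, 6.8]
gripper_width: 16.0
finger_force: 40.3
```

step_arm([
  [1,[0,0,0],0],
  [1,[0,0,0],0],
  [1,[0,0,-0.2],0],
  [1,[0,0,-0.5],0],
  [1,[0,0,-0.5],0],
  [1,[0,0,-0.5],0],
])

```text
t: 4.95
position: [587.2, -167.5, 54.9]
tool_rot: [2.326, 2.11, 0.001]
contact_force: [-0.7, 0.5, -0.8]
gripper_width: 16.2
finger_force: 39.4
```

Run:
```python
from h import *
go(489.1,120.3,52,82.7);im=r.capture('wrist');cv2.imwrite('pics/w2.png',im[:,:,::-1])
```

```text
at [ 587.2 -167.5   54.9] yaw -5.6 shift [ 2.769 -1.256  0.027] turn -0.4905 j7 0.36
```

View pics/w2.png

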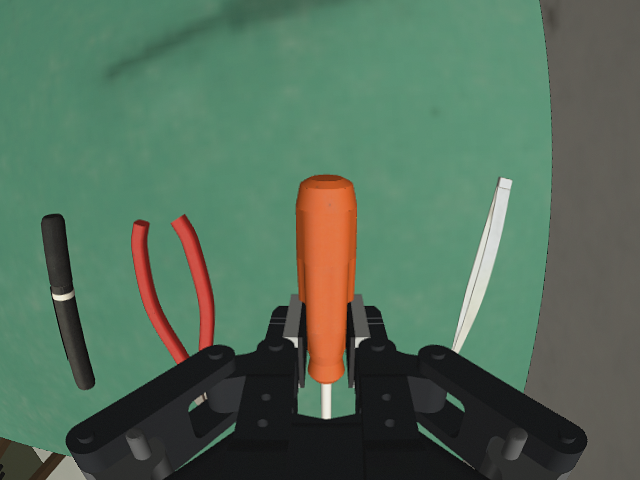

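step_arm([
  [1,[0.4,-0.2,0],0],
  [1,[0.92,-0.42,0],0],
  [1,[0.92,-0.42,0],0],
])

```text
t: 5.3
position: [551.1, -64.3, 52.5]
tool_rot: [-2.314, -2.114, 0.001]
contact_force: [0.6, 0.3, -0.8]
gripper_width: 16.2
finger_force: 39.4
```

step_arm([
  [1,[0.46,-0.21,0],0],
  [1,[0.92,-0.42,0],0],
  [1,[0.92,-0.42,0],0],
])

```text
t: 5.6
position: [517.7, 32.0, 52.8]
tool_rot: [-2.311, -2.118, 0.002]
contact_force: [0.5, -0.1, -0.1]
gripper_width: 16.0
finger_force: 39.4
```

step_arm([
  [1,[0.4,-0.2,0],-0.04],
  [1,[0.8,-0.4,0],-0.08],
  [1,[0.92,-0.42,0],-0.12],
  [1,[0.92,-0.42,0],-0.16],
  [1,[0.92,-0.42,0],-0.2],
  [1,[0.92,-0.42,0],-0.24],
  [1,[0.92,-0.42,0],-0.28],
  [1,[0.92,-0.42,0],-0.32],
  [1,[0.92,-0.42,0],-0.36],
  [1,[0.92,-0.42,0],-0.4],
  [1,[0.92,-0.42,0],-0.44],
  [1,[0.92,-0.42,0],-0.49],
])

```text
t: 6.8
position: [487.8, 119.3, 53.4]
tool_rot: [-0.204, -3.133, 0.001]
contact_force: [-0.3, -0.5, 0.1]
gripper_width: 16.0
finger_force: 39.4
```

step_arm([
  [1,[0,0,0],0],
  [1,[0,0,0],0],
  [1,[0,0,0],0],
])

```text
t: 7.1
position: [488.1, 119.3, 53.9]
tool_rot: [-0.219, -3.133, 0.0]
contact_force: [-0.5, 0.4, 0.2]
gripper_width: 16.0
finger_force: 39.4
```

Run:
```python
from h import *
go(489.1,120.3,13,82.7);im=r.capture('wrist');cv2.imwrite('pics/w3.png',im[:,:,::-1]);print(r.calibration('wrist'))
```

```text
at [488.1 119.3  53.9] yaw 82.0 shift [-0.008  0.011  0.409] turn -0.0038 j7 0.99
{'fx': 371.64829954431775, 'fy': 371.64829954431775, 'cx': 326.0233524364353, 'cy': 242.5741930835911, 'xyz': array([411.0534548 , 131.44071581, 196.8903287 ]), 'attitude': array([-0.25273288, -0.21923764,  1.41945673])}
```

View pics/w3.png

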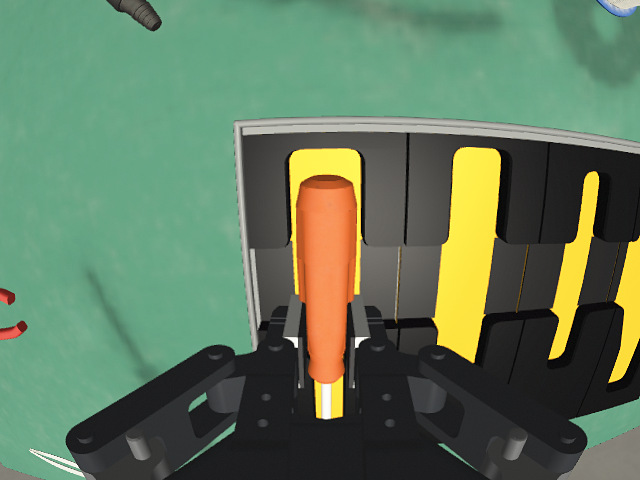

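Run:
```python
from h import *
c=r.calibration('wrist')
print('pocket end floor, expect 418.7 129.3:',p2w(c,325,150,8,1))
for u,v in((290,180),(361,180)):print('side',p2w(c,u,v,8,1))
print('channel edge top x=-46 (expect 467,123 mid)',p2w(c,265,247,20,1),p2w(c,385,245,20,1))
print('marker bay end, expect x -97', p2w(c,476,148,8,1),'sides',p2w(c,453,180,8,1),p2w(c,500,180,8,1))
```

```text
pocket end floor, expect 418.7 129.3: [421.79894848 129.34298354]
side [434.46319318 109.45216732]
side [439.51769545 145.46870858]
channel edge top x=-46 (expect 467,123 mid) [464.60390868  92.69741336] [471.96146705 152.88203121]
marker bay end, expect x -97 [429.19360633 209.26881041] sides [445.17877093 194.62990069] [447.85666324 222.80680555]
```

step_arm([
  [1,[-0.03,0.01,0],-0.004],
  [1,[-0.03,0.01,0.15],-0.004],
  [1,[-0.03,0.01,0.3],-0.004],
  [1,[-0.03,0.01,0.36],-0.004],
  [1,[-0.03,0.01,0.4],-0.004],
  [1,[-0.03,0.01,0.4],-0.004],
  [1,[-0.03,0.01,0.4],-0.004],
])

```text
t: 7.85
position: [491.7, 120.2, 14.6]
tool_rot: [0.194, 3.135, 0.0]
contact_force: [0.3, -0.3, -0.5]
gripper_width: 16.1
finger_force: 39.4
```

step_arm([
  [1,[0,0,0.015],0],
  [1,[0,0,0.015],0],
  [1,[0,0,0.015],0],
  [0,[0,0,0.015],0],
  [0,[0,0,0.015],0],
  [0,[0,0,0.015],0],
  [0,[0,0,0.015],0],
  [0,[0,0,0.015],0],
])

```text
t: 8.65
position: [491.4, 120.0, 12.7]
tool_rot: [-0.194, -3.135, 0.0]
contact_force: [-0.4, 0.6, 0.5]
gripper_width: 43.0
finger_force: 0.0
```

step_arm([
  [0,[0,0,-0.2],0],
  [0,[0,0,-0.5],0],
  [0,[0,0,-0.9],0],
  [0,[0,0,-0.9],0],
  [0,[0,0,-0.9],0],
])

```text
t: 9.15
position: [492.0, 120.1, 103.6]
tool_rot: [0.194, 3.133, 0.001]
contact_force: [1.2, 0.3, -1.1]
gripper_width: 42.5
finger_force: 0.0
```

Run:
```python
from h import *
go(493.8,-179.5,100,-1);im=r.capture('wrist');cv2.imwrite('pics/w4.png',im[:,:,::-1])
```

```text
at [492.  120.1 103.6] yaw 82.9 shift [-0.388 -2.971  0.034] turn 0.4662 j7 1.02
```

View pics/w4.png

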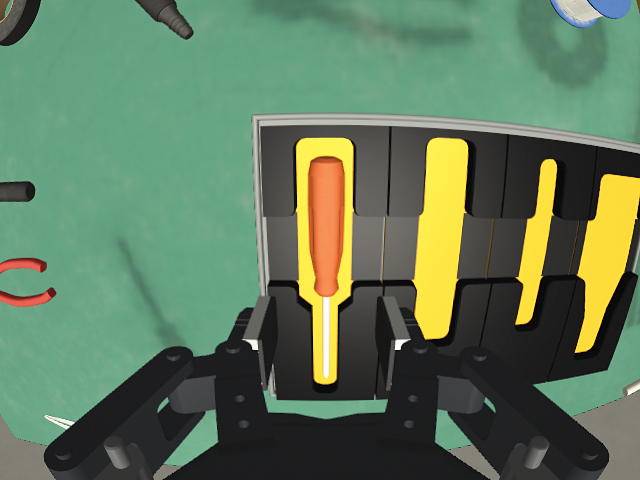

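step_arm([
  [-1,[-0.06,-0.5,0],0],
  [-1,[-0.13,-0.99,0],0],
  [-1,[-0.13,-0.99,0],0],
])

```text
t: 9.5
position: [490.8, 12.0, 101.2]
tool_rot: [-0.21, -3.131, 0.007]
contact_force: [0.3, -0.3, -0.3]
gripper_width: 83.3
finger_force: 0.0
```

step_arm([
  [-1,[-0.06,-0.5,0],0],
  [-1,[-0.13,-0.99,0],0],
  [-1,[-0.13,-0.99,0],0],
])

```text
t: 9.8
position: [491.3, -87.8, 101.2]
tool_rot: [-0.211, -3.132, 0.006]
contact_force: [-0.3, 0.2, 0.3]
gripper_width: 85.1
finger_force: 0.0
```

step_arm([
  [-1,[-0.13,-0.99,0],0.466],
  [-1,[-0.13,-0.99,0],0.466],
  [-1,[-0.13,-0.99,0],0.466],
  [-1,[-0.13,-0.99,0],0.466],
  [-1,[-0.13,-0.99,0],0.466],
  [-1,[-0.13,-0.99,0],0.466],
  [-1,[-0.13,-0.99,0],0.466],
  [-1,[-0.13,-0.99,0],0.466],
  [-1,[-0.13,-0.99,0],0.466],
  [-1,[-0.13,-0.99,0],0.466],
  [-1,[-0.13,-0.99,0],0.466],
  [-1,[-0.13,-0.99,0],0.466],
])

```text
t: 11.0
position: [493.1, -179.1, 101.9]
tool_rot: [-2.235, -2.206, 0.002]
contact_force: [0.3, 0.3, 0.2]
gripper_width: 85.4
finger_force: 0.0
```

Run:
```python
from h import *
go(493.8,-179.5,0,-1)
```

```text
at [ 493.1 -179.1  101.9] yaw -0.7 shift [-0.004  0.009  1.019] turn 0.0014 j7 0.47
```

step_arm([
  [-1,[0,0.01,0.5],0],
  [-1,[0,0.01,0.85],0],
  [-1,[0,0.01,0.98],0],
  [-1,[0,0.01,0.98],0],
  [-1,[0,0.01,0.98],0],
])

```text
t: 11.5
position: [495.0, -179.9, 5.6]
tool_rot: [2.239, 2.203, 0.0]
contact_force: [0.8, 0.2, 0.5]
gripper_width: 85.4
finger_force: 0.0
```

step_arm([
  [1,[0,0,0.025],0],
  [1,[0,0,0.025],0],
  [1,[0,0,0.025],0],
  [1,[0,0,0.025],0],
  [1,[0,0,0.025],0],
  [1,[0,0,0.025],0],
  [1,[0,0,0.025],0],
  [1,[0,0,0.025],0],
])

```text
t: 12.3
position: [495.2, -179.7, 3.6]
tool_rot: [2.239, 2.202, 0.002]
contact_force: [-0.5, 1.2, 7.0]
gripper_width: 44.6
finger_force: 39.6
```

step_arm([
  [1,[0,0,-0.1],0],
  [1,[0,0,-0.3],0],
  [1,[0,0,-0.5],0],
  [1,[0,0,-0.5],0],
  [1,[0,0,-0.5],0],
])

```text
t: 12.8
position: [494.8, -179.4, 52.9]
tool_rot: [2.239, 2.202, 0.001]
contact_force: [-0.2, 0.4, -1.3]
gripper_width: 44.3
finger_force: 41.1
```

Run:
```python
from h import *
t=np.radians(-7.3);ex=np.array([np.cos(t),np.sin(t)])
p=np.array([542.,353.7])+[2,0]-22*ex;print(p)
go(*p,52,83.0);im=r.capture('wrist');cv2.imwrite('pics/w5.png',im[:,:,::-1])
```

```text
[522.17832226 356.49542139]
at [ 494.8 -179.4   52.9] yaw -0.9 shift [5.363 0.186 0.008] turn -0.4663 j7 0.49
```

View pics/w5.png

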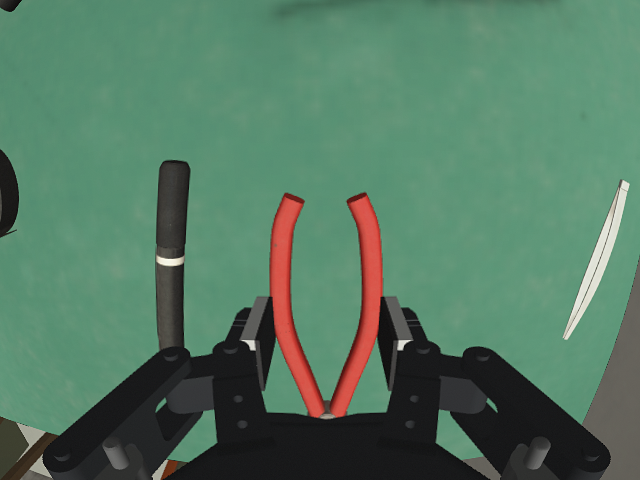

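step_arm([
  [1,[0.4,0.01,0],0],
  [1,[0.89,0.03,0],0],
  [1,[0.89,0.03,0],0],
])

```text
t: 13.15
position: [498.7, -82.1, 51.0]
tool_rot: [-2.225, -2.21, -0.002]
contact_force: [0.4, -0.2, -0.2]
gripper_width: 44.2
finger_force: 41.1
```

step_arm([
  [1,[0.45,0.015,0],0],
  [1,[0.89,0.03,0],0],
  [1,[0.89,0.03,0],0],
])

```text
t: 13.45
position: [503.0, 6.1, 51.1]
tool_rot: [-2.226, -2.211, -0.002]
contact_force: [-0.3, 0.3, -1.2]
gripper_width: 44.7
finger_force: 41.1
```

step_arm([
  [1,[0.45,0.015,0],0],
  [1,[0.89,0.03,0],0],
  [1,[0.89,0.03,0],0],
])

```text
t: 13.75
position: [507.3, 94.9, 51.2]
tool_rot: [-2.226, -2.211, -0.002]
contact_force: [0.1, 0.8, -1.1]
gripper_width: 44.3
finger_force: 41.1
```

step_arm([
  [1,[0.45,0.015,0],0],
  [1,[0.89,0.03,0],0],
  [1,[0.89,0.03,0],0],
])

```text
t: 14.05
position: [511.6, 184.0, 51.1]
tool_rot: [-2.226, -2.211, -0.003]
contact_force: [-0.8, -0.3, -1.6]
gripper_width: 44.6
finger_force: 41.1
```

step_arm([
  [1,[0.45,0.015,0],0],
  [1,[0.89,0.03,0],0],
  [1,[0.89,0.03,0],0],
])

```text
t: 14.35
position: [515.5, 273.0, 51.0]
tool_rot: [-2.226, -2.211, -0.003]
contact_force: [-0.6, 0.5, -0.8]
gripper_width: 44.3
finger_force: 41.2
```

step_arm([
  [1,[0.4,0.01,0],-0.04],
  [1,[0.8,0.02,0],-0.08],
  [1,[0.9,0.03,0],-0.12],
  [1,[0.9,0.03,0],-0.16],
  [1,[0.9,0.03,0],-0.2],
  [1,[0.9,0.03,0],-0.24],
  [1,[0.9,0.03,0],-0.28],
  [1,[0.9,0.03,0],-0.32],
  [1,[0.9,0.03,0],-0.36],
  [1,[0.9,0.03,0],-0.4],
  [1,[0.9,0.03,0],-0.44],
  [1,[0.9,0.03,0],-0.466],
])

```text
t: 15.55
position: [521.2, 354.0, 51.2]
tool_rot: [-0.185, -3.134, 0.002]
contact_force: [-0.0, 0.2, -2.3]
gripper_width: 44.4
finger_force: 41.2
```

step_arm([
  [1,[0,0,0],0],
  [1,[0,0,0],0],
])

```text
t: 15.75
position: [521.3, 354.4, 51.6]
tool_rot: [-0.198, -3.134, 0.001]
contact_force: [0.7, 0.3, -1.2]
gripper_width: 44.6
finger_force: 41.2
```

Run:
```python
from h import *
go(522.2,356.5,12,83.0);im=r.capture('wrist');cv2.imwrite('pics/w6.png',im[:,:,::-1])
```

```text
at [521.3 354.4  51.6] yaw 82.8 shift [-0.007  0.022  0.396] turn -0.0012 j7 0.72
```

View pics/w6.png

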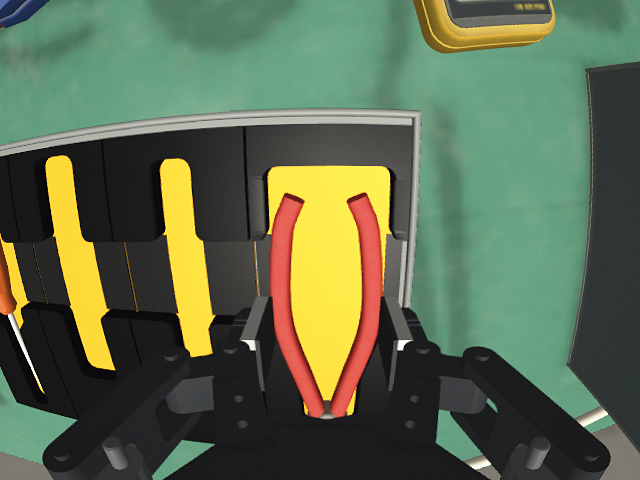

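Run:
```python
from h import *
c=r.calibration('wrist');t=np.radians(-7.3);ex=np.array([np.cos(t),np.sin(t)]);ey=np.array([-ex[1],ex[0]])
o=np.array([544.,353.7])
for n,u,v,z in(('end x-83',329,167,8),('left',268,200,8),('right',390,200,8),('right y-30 top',398,215,20),('rim R top',419,118,20),('rim R low',413,118,20),('chan edge -46',390,240,20),('chan edge left',262,238,20)):
    d=p2w(c,u,v,z,1)-o;print(n,np.round([d@ex,d@ey],1))
d=r.observe()['position'][:2]-o;print('tcp',d@ex,d@ey)
```

```text
end x-83 [-81.3   0.6]
left [-64.5 -30.8]
right [-64.6  32. ]
right y-30 top [-59.5  34.2]
rim R top [-106.8   42.8]
rim R low [-106.7   39.9]
chan edge -46 [-46.7  30.9]
chan edge left [-47.7 -32.7]
tcp -22.582416007684994 -1.9944342625344127
```

step_arm([
  [1,[-0.01,0,0.1],0],
  [1,[-0.01,0,0.2],0],
  [1,[-0.01,0,0.3],0],
  [1,[-0.01,0,0.36],0],
  [1,[-0.01,0,0.39],0],
  [1,[-0.01,0,0.39],0],
  [1,[-0.01,0,0.39],0],
])

```text
t: 16.5
position: [522.6, 355.1, 13.4]
tool_rot: [0.194, 3.135, 0.0]
contact_force: [0.9, 0.2, -1.3]
gripper_width: 44.5
finger_force: 41.2
```

step_arm([
  [1,[0,0,0.015],0],
  [1,[0,0,0.015],0],
  [1,[0,0,0.015],0],
  [-0.18,[0,0,0.015],0],
  [-0.18,[0,0,0.015],0],
  [-0.18,[0,0,0.015],0],
  [-0.18,[0,0,0.015],0],
])

```text
t: 17.2
position: [522.5, 355.0, 11.9]
tool_rot: [0.194, 3.135, 0.0]
contact_force: [0.6, 0.0, -0.0]
gripper_width: 50.6
finger_force: 0.0
```

step_arm([
  [-0.18,[0,0,-0.2],0],
  [-0.18,[0,0,-0.5],0],
  [-0.18,[0,0,-0.9],0],
  [-0.18,[0,0,-0.9],0],
  [-0.18,[0,0,-0.9],0],
])

```text
t: 17.7
position: [523.0, 355.3, 102.9]
tool_rot: [0.194, 3.134, 0.002]
contact_force: [-0.4, -0.3, -1.0]
gripper_width: 50.1
finger_force: 0.0
```

Run:
```python
from h import *
go(677,-179.3,100,-14.4);im=r.capture('wrist');cv2.imwrite('pics/w7.png',im[:,:,::-1])
```

```text
at [523.  355.3 102.9] yaw 82.9 shift [-2.187 -5.116  0.025] turn -0.4593 j7 0.73
```

View pics/w7.png

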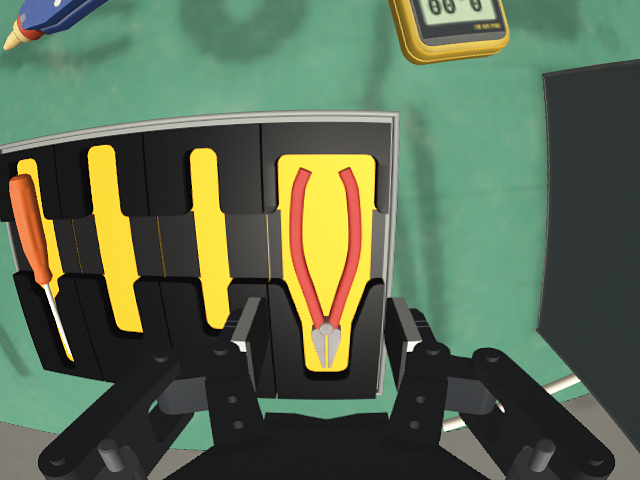

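step_arm([
  [0,[-0.18,-0.43,0],0],
  [0,[-0.364,-0.853,0],0],
  [0,[-0.364,-0.853,0],0],
])

```text
t: 18.05
position: [550.2, 256.4, 100.0]
tool_rot: [-0.209, -3.134, 0.011]
contact_force: [0.2, -0.7, -0.6]
gripper_width: 43.0
finger_force: 0.0
```

step_arm([
  [0,[-0.18,-0.43,0],0],
  [0,[-0.364,-0.853,0],0],
  [0,[-0.364,-0.853,0],0],
])

```text
t: 18.35
position: [575.3, 167.2, 100.1]
tool_rot: [-0.21, -3.133, 0.01]
contact_force: [-0.7, -0.1, -0.2]
gripper_width: 42.9
finger_force: 0.0
```

step_arm([
  [0,[-0.18,-0.43,0],0],
  [0,[-0.364,-0.853,0],0],
  [0,[-0.364,-0.853,0],0],
])

```text
t: 18.65
position: [600.3, 78.2, 100.2]
tool_rot: [-0.21, -3.133, 0.01]
contact_force: [-0.8, -0.2, -0.0]
gripper_width: 42.6
finger_force: 0.0
```

step_arm([
  [0,[-0.18,-0.43,0],0],
  [0,[-0.364,-0.853,0],0],
  [0,[-0.364,-0.853,0],0],
])

```text
t: 18.95
position: [625.4, -11.0, 100.2]
tool_rot: [-0.21, -3.133, 0.009]
contact_force: [-1.1, -0.3, -0.2]
gripper_width: 42.9
finger_force: 0.0
```

step_arm([
  [0,[-0.18,-0.43,0],0],
  [0,[-0.364,-0.853,0],0],
  [0,[-0.364,-0.853,0],0],
])

```text
t: 19.25
position: [650.4, -100.1, 100.1]
tool_rot: [-0.21, -3.133, 0.009]
contact_force: [-1.2, -0.5, 0.7]
gripper_width: 42.6
finger_force: 0.0
```

step_arm([
  [0,[-0.36,-0.85,0],0.541],
  [0,[-0.36,-0.85,0],0.541],
  [0,[-0.36,-0.85,0],0.541],
  [0,[-0.36,-0.85,0],0.541],
  [0,[-0.36,-0.85,0],0.541],
  [0,[-0.36,-0.85,0],0.541],
  [0,[-0.36,-0.85,0],0.541],
  [0,[-0.36,-0.85,0],0.541],
  [0,[-0.36,-0.85,0],0.541],
  [0,[-0.36,-0.85,0],0.541],
  [0,[-0.36,-0.85,0],0.541],
  [0,[-0.36,-0.85,0],0.541],
])

```text
t: 20.45
position: [675.2, -178.5, 100.2]
tool_rot: [-2.488, -1.916, 0.003]
contact_force: [-0.0, -0.4, -0.7]
gripper_width: 43.0
finger_force: 0.0
```

step_arm([
  [0,[0,0,0],0],
  [0,[0,0,0],0],
])

```text
t: 20.65
position: [675.4, -178.9, 100.8]
tool_rot: [-2.481, -1.926, 0.002]
contact_force: [-0.1, 0.0, 0.5]
gripper_width: 42.6
finger_force: 0.0
```

Run:
```python
from h import *
go(677,-179.3,4,-14.4);c=r.calibration('wrist');im=r.capture('wrist');cv2.imwrite('pics/w8.png',im[:,:,::-1])
m=mask(im,'white');n,l,st,ce=cv2.connectedComponentsWithStats(m)
for i in range(1,n):
    if st[i][4]>150:print(st[i],*rect(c,l==i,5,1))
```

```text
at [ 675.4 -178.9  100.8] yaw -14.4 shift [0.    0.018 0.968] turn 0.0002 j7 0.19
[ 325  168   14  155 1785] [ 677.2 -182.2] 75.5 [  8.6 111.4]
```

View pics/w8.png

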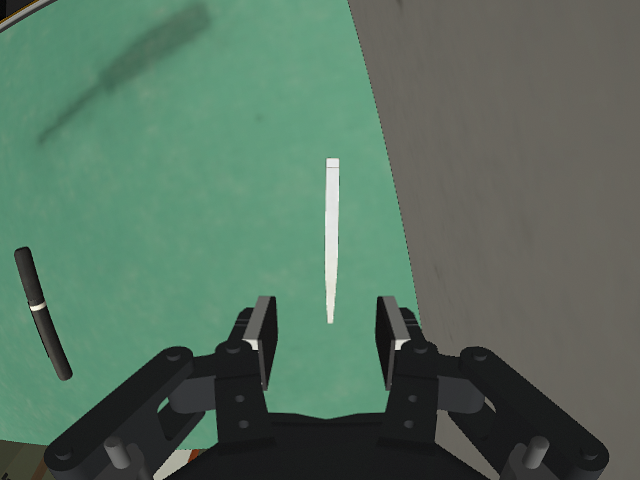

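step_arm([
  [0,[0,0.018,0.5],0],
  [0,[0,0.018,0.85],0],
  [0,[0,0.018,0.98],0],
  [0,[0,0.018,0.98],0],
  [0,[0,0.018,0.98],0],
  [1,[0,0.018,0.98],0],
  [1,[0,0.018,0.98],0],
  [1,[0,0.018,0.98],0],
  [1,[0,0.018,0.98],0],
  [1,[0,0.018,0.98],0],
  [1,[0,0.018,0.98],0],
  [1,[0,0.018,0.98],0],
])

```text
t: 21.9
position: [678.5, -180.2, 5.5]
tool_rot: [2.482, 1.923, 0.002]
contact_force: [-1.4, 0.6, 7.0]
gripper_width: 6.0
finger_force: 39.3
```

step_arm([
  [1,[0,0,-0.1],0],
  [1,[0,0,-0.3],0],
  [1,[0,0,-0.5],0],
  [1,[0,0,-0.5],0],
  [1,[0,0,-0.5],0],
])

```text
t: 22.4
position: [677.8, -179.9, 54.5]
tool_rot: [2.482, 1.924, 0.001]
contact_force: [-0.6, 1.2, -2.2]
gripper_width: 6.7
finger_force: 39.3
```

Run:
```python
from h import *
go(512,278.2,52,82.7)
im=r.capture('wrist');cv2.imwrite('pics/w9.png',im[:,:,::-1])
```

```text
at [ 677.8 -179.9   54.5] yaw -14.4 shift [ 4.022 -2.749  0.022] turn 0.4603 j7 0.2
```

View pics/w9.png

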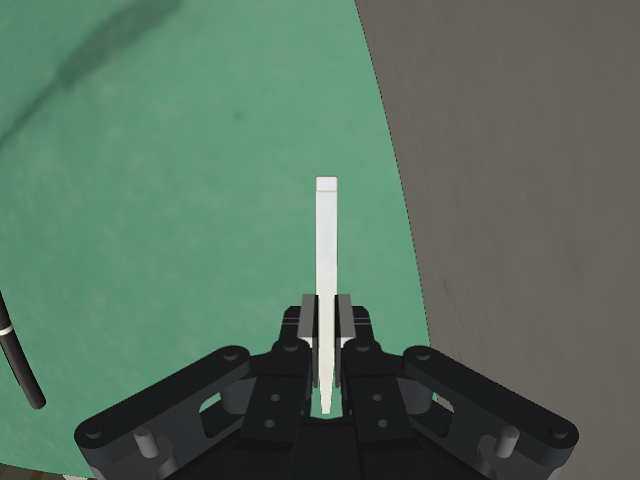

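step_arm([
  [1,[0.4,-0.27,0],0],
  [1,[0.805,-0.547,0],0],
  [1,[0.805,-0.547,0],0],
])

```text
t: 22.75
position: [642.2, -78.3, 51.9]
tool_rot: [-2.468, -1.93, -0.0]
contact_force: [1.1, 0.8, -0.1]
gripper_width: 6.1
finger_force: 39.3
```

step_arm([
  [1,[0.4,-0.27,0],0],
  [1,[0.805,-0.547,0],0],
  [1,[0.805,-0.547,0],0],
])

```text
t: 23.05
position: [608.8, 13.0, 52.1]
tool_rot: [-2.467, -1.932, 0.001]
contact_force: [-0.8, 1.2, -0.3]
gripper_width: 6.3
finger_force: 39.3
```

step_arm([
  [1,[0.4,-0.27,0],0],
  [1,[0.805,-0.547,0],0],
  [1,[0.805,-0.547,0],0],
])

```text
t: 23.35
position: [575.5, 104.2, 52.3]
tool_rot: [-2.467, -1.933, 0.001]
contact_force: [-0.3, 1.5, -0.7]
gripper_width: 6.2
finger_force: 39.3
```

step_arm([
  [1,[0.4,-0.27,0],0],
  [1,[0.805,-0.547,0],0],
  [1,[0.805,-0.547,0],0],
])

```text
t: 23.65
position: [542.2, 195.4, 52.3]
tool_rot: [-2.467, -1.935, 0.002]
contact_force: [-0.3, 0.7, -0.1]
gripper_width: 6.1
finger_force: 39.3
```

step_arm([
  [1,[0.4,-0.27,0],-0.045],
  [1,[0.8,-0.54,0],-0.09],
  [1,[0.81,-0.55,0],-0.135],
  [1,[0.81,-0.55,0],-0.18],
  [1,[0.81,-0.55,0],-0.225],
  [1,[0.81,-0.55,0],-0.27],
  [1,[0.81,-0.55,0],-0.315],
  [1,[0.81,-0.55,0],-0.36],
  [1,[0.81,-0.55,0],-0.405],
  [1,[0.81,-0.55,0],-0.45],
  [1,[0.81,-0.55,0],-0.495],
  [1,[0.81,-0.55,0],-0.54],
])

```text
t: 24.85
position: [512.9, 278.1, 53.1]
tool_rot: [-0.189, -3.135, 0.001]
contact_force: [-0.2, -0.4, -0.7]
gripper_width: 6.5
finger_force: 39.3
```

step_arm([
  [1,[0,0,0],0],
  [1,[0,0,0],0],
  [1,[0,0,0],0],
])

```text
t: 25.15
position: [512.9, 278.5, 53.5]
tool_rot: [-0.204, -3.134, 0.0]
contact_force: [0.4, -0.5, -0.6]
gripper_width: 6.4
finger_force: 39.3
```

Run:
```python
from h import *
go(513.5,278,13.5,82.7);c=r.calibration('wrist');im=r.capture('wrist');cv2.imwrite('pics/w10.png',im[:,:,::-1])
m=mask(im,'yellow');n,l,st,ce=cv2.connectedComponentsWithStats(m)
for i in range(1,n):
    if st[i][4]>300:print(st[i],*rect(c,l==i,8,1))
t=np.radians(-7.3);ex=np.array([np.cos(t),np.sin(t)]);ey=np.array([-ex[1],ex[0]]);o=np.array([513.5,278])
# floor profile along the tweezers' pocket in the frame of its place (expect x -67.. , y -11..11)
v,u=np.nonzero(m);P=np.array([p2w(c,a,b,8,1) for a,b in zip(u,v)])-o;q=np.c_[P@ex,P@ey]
for x in range(-70,-20,6):
    k=q[(abs(q[:,0]-x)<1.5)&(abs(q[:,1])<25)];print(x,len(k),np.round([k[:,1].min(),k[:,1].max()],1) if len(k) else '')
k=q[abs(q[:,1])<8];print('end',k[:,0].min())
```

```text
at [512.9 278.5  53.5] yaw 82.6 shift [-0.006 -0.004  0.4  ] turn -0.0007 j7 0.79
[ 147  141   72  228 9888] [499.4 199.4] -6.2 [ 33.5 143.2]
[ 301  151   44  143 3303] [485.4 281.3] -7.4 [22.6 77.9]
[  42  159   66  194 2240] [486.9 125.2] 0.5 [ 29.  135.5]
[  409   165   112   203 10462] [525.8 356.7] -9.9 [ 61.8 128.9]
-70 0 
-64 241 [-10.9   9.8]
-58 245 [-11.   10.3]
-52 119 [-11.1  10.3]
-46 113 [-10.7  10.4]
-40 119 [-10.8  10.4]
-34 104 [-10.9  10.5]
-28 109 [-11.6  11. ]
-22 100 [-10.6  10.6]
end -67.27576447755311
```

step_arm([
  [1,[0,-0.005,0.15],0],
  [1,[0,-0.005,0.3],0],
  [1,[0,-0.005,0.36],0],
  [1,[0,-0.005,0.39],0],
  [1,[0,-0.005,0.405],0],
  [1,[0,-0.005,0.405],0],
  [1,[0,-0.005,0.405],0],
  [1,[0,-0.005,0.405],0],
])

```text
t: 26.0
position: [513.2, 278.3, 13.7]
tool_rot: [0.199, 3.135, 0.001]
contact_force: [-0.3, -0.3, -0.1]
gripper_width: 6.6
finger_force: 39.3
```

step_arm([
  [1,[0,0,0.01],0],
  [1,[0,0,0.01],0],
  [1,[0,0,0.01],0],
  [0.2,[0,0,0.01],0],
  [0.2,[0,0,0.01],0],
  [0.2,[0,0,0.01],0],
  [0.2,[0,0,0.01],0],
  [0.2,[0,0,0.01],0],
])

```text
t: 26.8
position: [512.9, 278.2, 12.1]
tool_rot: [-0.199, -3.135, 0.0]
contact_force: [0.2, 0.1, -0.5]
gripper_width: 34.5
finger_force: 0.0
```

step_arm([
  [0.2,[0,0,-0.2],0],
  [0.2,[0,0,-0.5],0],
  [0.2,[0,0,-0.9],0],
  [0.2,[0,0,-0.9],0],
  [0.2,[0,0,-0.9],0],
])

```text
t: 27.3
position: [513.4, 278.4, 103.1]
tool_rot: [0.199, 3.134, 0.002]
contact_force: [0.5, 0.7, 0.5]
gripper_width: 33.5
finger_force: 0.0
```

Run:
```python
from h import *
go(402.2,-179.8,100,-10.5);c=r.calibration('wrist');im=r.capture('wrist');cv2.imwrite('pics/w11.png',im[:,:,::-1])
m=mask(im,'white');n,l,st,ce=cv2.connectedComponentsWithStats(m)
for i in range(1,n):
    if st[i][4]>150:print(st[i],*rect(c,l==i,16,1))
```

```text
at [513.4 278.4 103.1] yaw 82.7 shift [ 0.524 -4.685  0.025] turn -0.482 j7 0.81
[ 533    7   58   35 1269] [369.8 465.6] -83.6 [25.9 48.2]
[ 320  158   12  168 1823] [512.1 279.5] -7.6 [  7.4 116.2]
[115 290  27  77 355] [561.5 113.5] -3.7 [ 4.8 71. ]
[431 326  14  28 194] [595.5 353.6] -9.8 [ 7.7 24.3]
[549 357  91  49 612] [690.1 533.5] -81.3 [ 10.7 122.1]
```

step_arm([
  [0,[0.05,-0.47,0],0],
  [0,[0.105,-0.937,0],0],
  [0,[0.105,-0.937,0],0],
])

```text
t: 27.65
position: [488.3, 178.7, 100.5]
tool_rot: [-0.21, -3.13, 0.01]
contact_force: [-0.1, 0.3, 0.5]
gripper_width: 42.4
finger_force: 0.0
```

step_arm([
  [0,[0.05,-0.47,0],0],
  [0,[0.105,-0.937,0],0],
  [0,[0.105,-0.937,0],0],
])

```text
t: 27.95
position: [465.6, 87.7, 100.8]
tool_rot: [-0.211, -3.129, 0.008]
contact_force: [-0.0, 0.4, -0.0]
gripper_width: 42.5
finger_force: 0.0
```

step_arm([
  [0,[0.05,-0.47,0],0],
  [0,[0.105,-0.937,0],0],
  [0,[0.105,-0.937,0],0],
])

```text
t: 28.25
position: [443.4, -3.0, 101.1]
tool_rot: [-0.212, -3.13, 0.005]
contact_force: [-0.3, 0.2, -1.0]
gripper_width: 42.6
finger_force: 0.0
```

step_arm([
  [0,[0.05,-0.47,0],0],
  [0,[0.105,-0.937,0],0],
  [0,[0.105,-0.937,0],0],
])

```text
t: 28.55
position: [421.5, -94.0, 101.3]
tool_rot: [-0.213, -3.131, 0.004]
contact_force: [-0.4, 1.6, 0.1]
gripper_width: 42.9
finger_force: 0.0
```

step_arm([
  [0,[0.105,-0.94,0],0.518],
  [0,[0.105,-0.94,0],0.518],
  [0,[0.105,-0.94,0],0.518],
  [0,[0.105,-0.94,0],0.518],
  [0,[0.105,-0.94,0],0.518],
  [0,[0.105,-0.94,0],0.518],
  [0,[0.105,-0.94,0],0.518],
  [0,[0.105,-0.94,0],0.518],
  [0,[0.105,-0.94,0],0.518],
  [0,[0.105,-0.94,0],0.518],
  [0,[0.105,-0.94,0],0.518],
  [0,[0.105,-0.94,0],0.518],
])

```text
t: 29.75
position: [401.9, -179.2, 101.5]
tool_rot: [-2.415, -2.007, 0.002]
contact_force: [0.7, -0.8, -0.7]
gripper_width: 42.7
finger_force: 0.0
```

step_arm([
  [0,[0,0,0],0],
  [0,[0,0,0],0],
])

```text
t: 29.95
position: [401.7, -179.8, 102.0]
tool_rot: [-2.411, -2.013, 0.001]
contact_force: [0.8, 0.3, 1.2]
gripper_width: 42.8
finger_force: 0.0
```

Run:
```python
from h import *
go(402.2,-179.8,4,-10.5);c=r.calibration('wrist');im=r.capture('wrist');cv2.imwrite('pics/w12.png',im[:,:,::-1])
m=mask(im,'black');m[330:]=0;n,l,st,ce=cv2.connectedComponentsWithStats(m)
for i in range(1,n):
    if st[i][4]>150:print(st[i],*rect(c,l==i,9,1))
```

```text
at [ 401.7 -179.8  102. ] yaw -10.3 shift [0.001 0.005 0.98 ] turn 0.0011 j7 0.44
[101   0  42  28 564] [291.1  19.7] 34.2 [23.2 27.5]
[ 317  146   27  184 1599] [ 403.2 -177.8] 78.6 [ 16.4 130.3]
[  94  158   57   90 1049] [ 269.1 -116.9] -84.3 [36.9 68.7]
[336 234   6  96 444] [ 404.9 -207.4] 79.7 [ 3.4 72.4]
[260 297  17  33 362] [ 350.4 -221.5] 76.3 [12.  27.5]
[376 297  16  33 363] [ 432.9 -236.5] 83.0 [11.3 27.4]
[233 308  21  22 264] [ 330.9 -223.1] 53.1 [ 8.9 24.1]
[399 308  22  22 256] [ 450.9 -245.2] -73.2 [ 8.8 24.5]
```

View pics/w12.png

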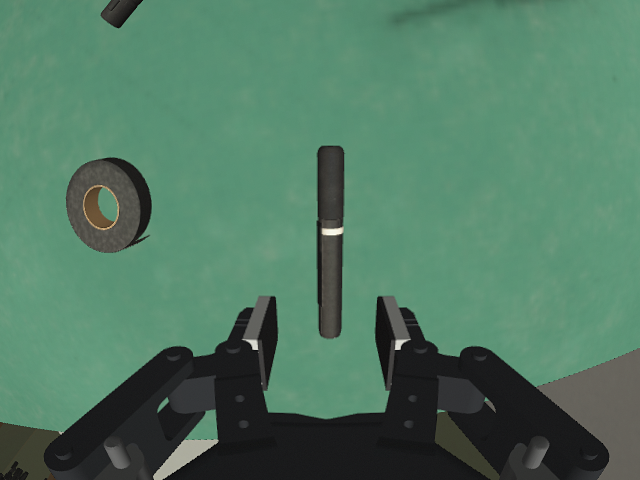

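step_arm([
  [0,[0,0.01,0.5],0],
  [0,[0,0.01,0.85],0],
  [0,[0,0.01,0.98],0],
  [0,[0,0.01,0.98],0],
  [0,[0,0.01,0.98],0],
  [1,[0,0.01,0.98],0],
  [1,[0,0.01,0.98],0],
  [1,[0,0.01,0.98],0],
  [1,[0,0.01,0.98],0],
  [1,[0,0.01,0.98],0],
  [1,[0,0.01,0.98],0],
  [1,[0,0.01,0.98],0],
])

```text
t: 31.2
position: [403.3, -180.7, 5.4]
tool_rot: [2.414, 2.008, 0.002]
contact_force: [-0.4, 0.4, 5.8]
gripper_width: 11.7
finger_force: 39.6
```

step_arm([
  [1,[0,0,-0.1],0],
  [1,[0,0,-0.3],0],
  [1,[0,0,-0.5],0],
  [1,[0,0,-0.5],0],
  [1,[0,0,-0.5],0],
])

```text
t: 31.7
position: [403.2, -180.4, 55.1]
tool_rot: [2.413, 2.009, 0.002]
contact_force: [0.6, 0.5, -0.1]
gripper_width: 12.1
finger_force: 39.1
```

Run:
```python
from h import *
go(503.5,199.2,52,82.7)
```

```text
at [ 403.2 -180.4   55.1] yaw -10.5 shift [3.915 0.297 0.031] turn 0.4824 j7 0.5
```

step_arm([
  [1,[0.48,0.04,0],0],
  [1,[0.979,0.074,0],0],
  [1,[0.979,0.074,0],0],
])

```text
t: 32.0
position: [428.8, -77.9, 53.4]
tool_rot: [-2.401, -2.02, -0.002]
contact_force: [-0.4, 0.6, 0.7]
gripper_width: 11.7
finger_force: 39.1
```

step_arm([
  [1,[0.48,0.04,0],0],
  [1,[0.979,0.074,0],0],
  [1,[0.979,0.074,0],0],
])

```text
t: 32.3
position: [453.9, 17.2, 53.3]
tool_rot: [-2.401, -2.021, -0.002]
contact_force: [-0.7, -0.2, -0.5]
gripper_width: 12.1
finger_force: 39.1
```

step_arm([
  [1,[0.48,0.04,0],0],
  [1,[0.979,0.074,0],0],
  [1,[0.979,0.074,0],0],
])

```text
t: 32.6
position: [478.8, 112.2, 53.3]
tool_rot: [-2.402, -2.021, -0.003]
contact_force: [0.3, 0.6, -0.8]
gripper_width: 11.7
finger_force: 39.1
```

step_arm([
  [1,[0.45,0.035,0],-0.045],
  [1,[0.9,0.07,0],-0.09],
  [1,[0.98,0.075,0],-0.135],
  [1,[0.98,0.075,0],-0.18],
  [1,[0.98,0.075,0],-0.225],
  [1,[0.98,0.075,0],-0.27],
  [1,[0.98,0.075,0],-0.315],
  [1,[0.98,0.075,0],-0.36],
  [1,[0.98,0.075,0],-0.405],
  [1,[0.98,0.075,0],-0.45],
  [1,[0.98,0.075,0],-0.495],
  [1,[0.98,0.075,0],-0.518],
])

```text
t: 33.8
position: [502.7, 198.7, 53.5]
tool_rot: [-0.189, -3.134, 0.0]
contact_force: [-0.1, 0.4, -0.7]
gripper_width: 12.0
finger_force: 39.1
```

step_arm([
  [1,[0,0,0],0],
  [1,[0,0,0],0],
  [1,[0,0,0],0],
])

```text
t: 34.1
position: [503.0, 199.1, 54.0]
tool_rot: [-0.201, -3.135, 0.0]
contact_force: [0.9, -0.3, -0.2]
gripper_width: 11.9
finger_force: 39.1
```

Run:
```python
from h import *
go(503.5,199.2,13.5,82.7);c=r.calibration('wrist');im=r.capture('wrist');cv2.imwrite('pics/w13.png',im[:,:,::-1])
t=np.radians(-7.3);ex=np.array([np.cos(t),np.sin(t)]);ey=np.array([-ex[1],ex[0]]);o=np.array([503.5,199.2])
v,u=np.nonzero(mask(im,'yellow'));P=np.array([p2w(c,a,b,8,1) for a,b in zip(u,v)])-o;q=np.c_[P@ex,P@ey]
for x in range(-70,-20,10):
    k=q[(abs(q[:,0]-x)<1.5)&(abs(q[:,1])<25)];print(x,len(k),np.round([k[:,1].min(),k[:,1].max()],1) if len(k) else '')
k=q[abs(q[:,1])<12];print('end (expect -75)',k[:,0].min())
```

```text
at [503.  199.1  54. ] yaw 82.6 shift [-0.005  0.002  0.405] turn -0.0003 j7 0.93
-70 374 [-16.1  15.2]
-60 98 [-16.2  15.3]
-50 98 [-15.9  15.4]
-40 102 [-16.1  15.6]
-30 75 [-15.8  15.2]
end (expect -75) -75.7361896211154
```

Centred to within a millimetre; lower and release.

step_arm([
  [1,[0,0,0.15],0],
  [1,[0,0,0.3],0],
  [1,[0,0,0.36],0],
  [1,[0,0,0.39],0],
  [1,[0,0,0.41],0],
  [1,[0,0,0.41],0],
  [1,[0,0,0.41],0],
  [1,[0,0,0.41],0],
])

```text
t: 34.95
position: [503.5, 199.4, 13.6]
tool_rot: [0.199, 3.135, 0.0]
contact_force: [0.1, -0.3, -0.7]
gripper_width: 12.1
finger_force: 39.1
```

step_arm([
  [1,[0,0,0.01],0],
  [1,[0,0,0.01],0],
  [1,[0,0,0.01],0],
  [0.15,[0,0,0.01],0],
  [0.15,[0,0,0.01],0],
  [0.15,[0,0,0.01],0],
  [0.15,[0,0,0.01],0],
  [0.15,[0,0,0.01],0],
])

```text
t: 35.75
position: [503.1, 199.3, 12.1]
tool_rot: [-0.199, -3.135, 0.0]
contact_force: [-0.6, -0.1, 0.3]
gripper_width: 36.8
finger_force: 0.0
```

step_arm([
  [0.15,[0,0,-0.2],0],
  [0.15,[0,0,-0.5],0],
  [0.15,[0,0,-0.95],0],
  [0.15,[0,0,-0.95],0],
  [0.15,[0,0,-0.95],0],
])

```text
t: 36.25
position: [503.8, 199.5, 108.2]
tool_rot: [0.199, 3.133, 0.002]
contact_force: [-0.2, -0.7, -0.8]
gripper_width: 36.0
finger_force: 0.0
```

step_arm([
  [0.15,[0,0,-0.9],0],
  [0.15,[0,0,-0.9],0],
  [0.15,[0,0,-0.9],0],
  [0.15,[0,0,-0.9],0],
])

```text
t: 36.65
position: [503.0, 199.2, 196.7]
tool_rot: [-0.199, -3.135, 0.0]
contact_force: [-0.2, -0.4, -0.6]
gripper_width: 36.4
finger_force: 0.0
```

Run:
```python
from h import *
cv2.imwrite('pics/w14.png',r.capture('wrist')[:,:,::-1])
```

```text
(no output)
```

View pics/w14.png

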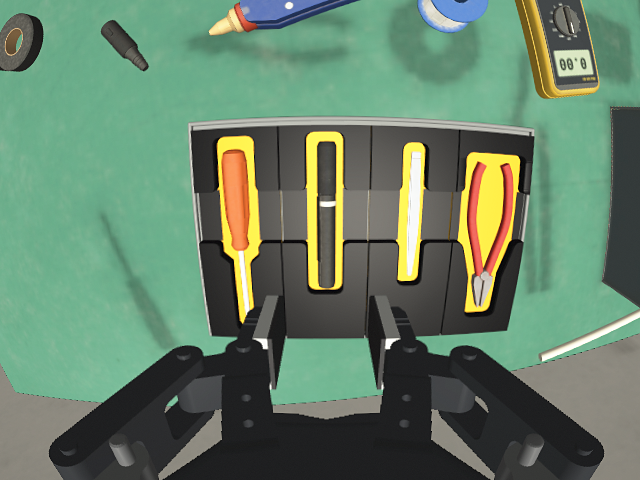

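All four tools lie flat in their own pockets: screwdriver at (240,225), marker at (327,215), tweezers at (411,215) and cutters at (490,235). The reel and multimeter are undisturbed.

```bash
python3 -c "
from cell import r
print(r.finish_job())"
```

```text
the job is handed in; nothing more can be done
None
```

I put the screwdriver, side cutters, marker and tweezers each in their own inlay, set down flat and released, and handed the job in at about 37 s of the 106 s allowed; the multimeter and solder reel were not touched, and no verdict came back from the judging.

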